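# Couple the pull tester's clevis to the load-cell tab

## Task

Couple the bench pull tester: take the red-handled pin out of the blue pin block, enter its nose from above in the hole of the clevis's upper ear, slide the clevis on toward the load cell until the nose finds the eye of the tab trapped between the ears, then push the pin gently down through the eye and the lower ear until its collar sits fully home on the upper ear, and let go. Feel your way: the tab belongs to a delicate load cell, so never press or drag hard on it with the pin. Leave the grey-handled pin in its block and the other things on the bench where they are.

Things in the scene. Friction and masses are not known exactly. Their poses are not given: they have to be found in the camera images.
- pin: Coupling pin, red handle. Origin: centre of the collar's underside, z up. Below: shank 12 mm in diameter to z = -38, then a bullet nose tapering to a 9 mm tip at z = -50 mm. Above: collar 19 mm in diameter to z = 4, flat handle to z = 40, 32 mm wide along x, 18 mm thick along y (grip across y, about 24 mm above the origin). 50 to 100 g. Starts upright in either hole of the block, 50 mm deep.
- clevis_hole (a point): Centre of the hole on the top face of the clevis's upper ear, 78 mm above the worktop. x: pull axis, from drawbar to load cell; z up. Downward: ear 12 mm thick, gap 12 mm, ear 12 mm; holes 13.3 mm in diameter; ears 36 mm wide. The clevis is guided and cannot tilt. Nothing within 60 mm stands above 82 mm.
- clevis (a joint): Travel of the clevis along x, m: 0 drawn back, 0.050 forward (towards the load cell). Starts at 0 to 0.004, stays where left, takes 3 to 5 N to slide. The tab's eye comes under the hole somewhere between 0.006 and 0.044, each time elsewhere (the tab is clamped by hand); its place is not measured and must be felt. Elsewhere the solid tab stops the pin with its collar 36 mm above the ear.
- load_cell: Delicate load cell at the +x end of the tester, holding the tab: a rigid steel strap 30 mm wide, 8 mm thick, along x in the middle of the clevis's gap, its top face 14 mm below the ear's top, with an eye 13.5 mm in diameter on the pull axis, 50 mm from its free end. Frame: on the worktop, x along the pull axis, z up; base plate 335 x 90 x 10 mm from x = -200 to 135 mm.
- pin_block: Blue block 130 x 44 x 58 mm (foot 160 mm long), fixed on the worktop; origin at the middle of its underside. Two upright holes 14 mm in diameter at x = -40 and +40 mm, one for each pin.
- thin_pin: Spare pin with a grey handle and a thin 8 mm shank, otherwise shaped like the red one, in the other hole of the block. It stays there.
- tip_box: Blue box of pipette tips with a clear lid, 78 x 116 x 68 mm, a bystander. Origin at the middle of its underside.
- timer: Small white timer, 66 x 66 x 19 mm, a bystander. Origin at the middle of its underside.
- calculator: Black calculator, 74 x 120 x 13 mm, a bystander. Origin at the middle of its underside.
- reagent_orange: White bottle with an orange cap, 55 mm in diameter, 98 mm high, a bystander. Origin at the middle of its underside.
- reagent_green: White bottle with a green cap, 62 mm in diameter, 118 mm high, a bystander. Origin at the middle of its underside.
- stapler: Red stapler, 34 x 128 x 42 mm, a bystander. Origin at the middle of its underside.
- forceps: Steel forceps, 130 x 22 x 8 mm, lying behind the tester, a bystander. Origin at the middle of its underside.
- swab_beaker: Clear beaker of swabs, 91 x 76 x 109 mm, a bystander. Origin at the middle of its underside.

How it is judged:
On the way, in this order (a step that is already met when the one before it is completed fails the run):
1. the pin's nose is in the hole of the upper ear (z of pin in the frame of clevis_hole below 0.046 m and horizontal distance between pin and clevis_hole below 0.005 m), for 0.1 s.
2. the nose has gone through the eye into the lower ear (z of pin in the frame of clevis_hole below 0.022 m and horizontal distance between pin and clevis_hole below 0.004 m), for 0.1 s.
At the end, for the whole second after the job is handed in: The red-handled pin stands upright (within 3.5 degrees) and at rest in the clevis, through both ears and the tab's eye, its collar within 2 mm of the upper ear's top face and its axis within 3 mm of the hole's centre; the gripper has let go (z of pin in the frame of clevis_hole below 0.002 m and horizontal distance between pin and clevis_hole below 0.003 m and angle between pin's own z axis and vertical below 0.06 rad and linear speed of pin below 0.02 m/s); the robot touches nothing.
It fails at once if the pin presses on the load cell's tab with more than 40 N (contact force between pin and load_cell above 40 N).
It fails at once if the grey-handled pin is moved by more than 15 mm (distance of thin_pin from where it was at the start of the episode above 0.015 m).
It fails at once if a bystander (tip box, timer, calculator, forceps, beaker, bottles, stapler) is moved by more than 30 mm (distance of any of tip_box, timer, calculator, forceps, swab_beaker, reagent_orange, reagent_green, stapler from where it was at the start of the episode above 0.03 m).
It also fails if it takes over 64 s, if anything falls off the work surface, if the arm or the gripper's body presses on something with over 40 N, if the wrist force passes 120 N, or if a joint passes its speed limit or range.

## Robot

A 6-joint arm with a two-finger parallel gripper is mounted at the origin on a cart in front of the work surface, level with it; the furniture and walls round the work are solid. World frame = base frame: x ahead of the robot, y to its left, z up, the work surface at z = 0. Lengths are in m, angles in rad, forces in N, time in s.
With the tool pointing down it reaches from about 0.325 to 0.85 m from the base axis. Payload 15.5 kg.
Tool frame: the origin (TCP) lies midway between the tips of the shut fingers; the grasp point (between the pads) lies 19 mm behind it; z points along the fingers, x is the direction in which the jaws open and shut, and the axes are right-handed (so a half turn about z gives the same grasp; the last joint's range is limited). The gripper opens to 91 mm and grips with 3 to 60 N. Pads are 32 mm wide; open, the fingers measure 118 mm over their backs; the gripper's body (76 mm by 178 mm) begins 60 mm behind the grasp point.
Start: joints at [1.044, 0.494, 1.345, -0, 1.302, -0.096], TCP at [0.261, 0.568, 0.214] pointing down, gripper open.
Joint ranges: [-2.91, 2.91], [-0.82, 2.16], [0.22, 2.67], [-1.22, 4.37], [0.12, 2.79], [-3.08, 3.08]. Speed limits (rad/s): [1.89, 1.89, 2.57, 3.01, 3.01, 3.01].

## Interface

Orientations are given as a unit quaternion [w, x, y, z].
In Python, from workcell import bot gives the robot as it stands.
- The arm moves only by the tool step_arm, never from a script. Its argument "moves" is a list of rows, each a list of 4 numbers: the shift along the tool's x, y, z as a fraction of full scale, then the turn about the tool's z as a fraction of full scale. A call has 1 to 20 rows; each row shifts and turns the commanded pose from where the row before left it, along the tool's axes as they then stand; what a row does not reach is not made up. Full scale, the value 1, is 0.2 m for a shift and 60 degrees for a turn. A row lasts 1/8 s, in which the tool goes at most 62.5 mm and 10.7 degrees, less where a joint would pass 70% of its speed; a pose out of reach is approached as far as the arm can. A call with a number of a shift or a turn outside -1 to 1 is refused whole. A call with a gripper value outside its range is refused whole. "jaw" is the finger opening in mm, from 0 to 91.2, set as the call begins (left out, the last holds). The fingers move at their own pace and stop on an object; "newtons" is the grip in N (left out, the last holds). Time passes only in rows, so rows that do not move let the fingers close. It gives the time, the measured TCP pose, the force and the opening at its end, in the units of the state.
- bot.get_state(): the state, without advancing time (a new reading comes with each control period).
- bot.snapshot(name): name is "scene" or "top"; returns (picture, depth): 420x560x3 uint8, blue, green, red; 420x560 float32, m along the optical axis (not along the pixel's ray), 0 where there is no reading.
- bot.camera_params(name): a dict with "K" (3x3 intrinsics, pixels), "k1" (the pictures are not rectified: a ray, as slopes to the right and down, at radius r is drawn at 1 + k1 r^2 times it, then the intrinsics apply), "rvec" (rotation vector, rad) and "tvec" (3), from world to camera coordinates, as OpenCV has them. Camera axes: x right, y down, z forward; pixel columns grow to the right and rows downward; lengths in m; the calibration is good to about 2 mm. A picture is of the moment at which its call begins. camera_params takes no time and is no camera call.
- bot.finish_job(): hands the job in, once; it reports no verdict.
Trained networks look in the newest picture that a camera, given by its name, has taken for a name from the list of things; names that differ only in an ending like _2 or _b are one class to them, and where a whole thing is asked for, a point or a joint stands for the part that bears it (a point fixed in the world has none). Each returns a list of dicts, best first, with "conf" (0 to 1); they miss things now and then, are a little off and sometimes report something else, mostly with a low value. They report only what shows in the picture. A call takes as long as a camera call.
- bot.boxes_of(target, camera): "box" ([left, top, right, bottom] in pixels, round what is visible of it).
- bot.regions_of(target, camera): "mask" (420x560 bool, what is visible of it) and "box" ([left, top, right, bottom] in pixels, round what is visible of it).
The state is a dict: "clock": time; "q": joint angles; "joint_vel": joint speeds; "joint_efforts": joint torques, N m; "ee_pos": TCP position; "tool_rot": TCP orientation; "ft_force": force on the tool from outside, world axes, zero at the start; "moment": the same for the moment, N m; "grip_width": finger opening in m.
Only numpy, scipy, OpenCV 4.12 (cv2) and the standard library are available. Lean on these libraries where they do the work, as an engineer would, in place of code of your own. Each camera call takes 0.05 s, during which the arm holds its last target. There are 200 camera calls.

## Working session

There is one attempt and no reset: what is moved stays moved. The work goes in short steps, Python scripts to look and compute and a tool call to move; the robot and the scene stay as the last step left them, time stands still between calls to the robot, and variables do not carry over. Pictures are saved under pics/ and viewed, about 8 in all and at most 12, crops included, and the job is handed in when it is done.

Besides the shell and the picture viewer there is one more tool, called after "Call:" as name([rows], argument=value, ...), one row to a line, values as JSON. step_arm: Moves the arm, as the interface text tells. Shift numbers are shares of 0.2 m and turn numbers shares of 60 degrees, none past 1 either way. Its arguments: {"type":"object","properties":{"moves":{"type":"array"},"jaw":{"type":"number"},"newtons":{"type":"number"}},"required":["moves"]}

```bash
ls; mkdir -p pics; cat > h.py <<'E'
import numpy as np, cv2
from workcell import bot
def cam(n):
    p=bot.camera_params(n); R=cv2.Rodrigues(np.array(p['rvec'],float))[0]; return np.array(p['K'],float),p['k1'],R,np.array(p['tvec'],float).ravel()
def ray(n,u,v):
    K,k1,R,t=cam(n); xd=np.array([(u-K[0,2])/K[0,0],(v-K[1,2])/K[1,1]]); x=xd.copy()
    for _ in range(20): x=xd/(1+k1*(x@x))
    return -R.T@t, R.T@np.array([x[0],x[1],1.])
def at_z(n,u,v,z):
    c,d=ray(n,u,v); return c+d*(z-c[2])/d[2]
def at_d(n,u,v,dep):
    c,d=ray(n,u,v); return c+d*dep
def proj(n,P):
    K,k1,R,t=cam(n); q=R@np.array(P,float)+t; x=q[:2]/q[2]; x=x*(1+k1*(x@x)); return K[0,0]*x[0]+K[0,2],K[1,1]*x[1]+K[1,2]
def tri(n1,p1,n2,p2):
    c1,d1=ray(n1,*p1); c2,d2=ray(n2,*p2)
    s=np.linalg.lstsq(np.stack([d1,-d2],1),c2-c1,rcond=None)[0]
    a,b=c1+d1*s[0],c2+d2*s[1]; return (a+b)/2,np.linalg.norm(a-b)
E
cat > a.py <<'E'
from h import *
for n in('scene','top'):
    im,d=bot.snapshot(n); cv2.imwrite(f'pics/{n}0.png',im); np.save(f'pics/{n}0.npy',d); print(n,bot.camera_params(n))
    for t in('pin','thin_pin','clevis_hole','pin_block','load_cell'):
        print(t,[(np.round(b['box'],1).tolist(),round(b['conf'],2)) for b in bot.boxes_of(t,n)][:3])
print(bot.get_state())
E
python3 a.py
```

```text
pics
scene {'K': array([[441.64602952,   0.        , 286.36294262],
       [  0.        , 441.64602952, 211.31821407],
       [  0.        ,   0.        ,   1.        ]]), 'k1': -0.055375453480090917, 'rvec': array([ 1.97383401, -0.95284678,  0.49492565]), 'tvec': array([-0.1790609 ,  0.38302357,  0.53291525])}
pin [([197.6, 202.7, 207.4, 220.3], 0.79)]
thin_pin [([229.5, 204.9, 245.1, 217.0], 0.8)]
clevis_hole [([234.2, 234.9, 339.6, 265.3], 0.64), ([311.1, 183.7, 367.4, 221.5], 0.43)]
pin_block [([187.4, 210.2, 257.0, 244.1], 0.97)]
load_cell [([319.6, 225.3, 409.8, 261.9], 0.59)]
top {'K': array([[394.93156031,   0.        , 280.3955708 ],
       [  0.        , 394.93156031, 212.03880103],
       [  0.        ,   0.        ,   1.        ]]), 'k1': -0.04865162211483786, 'rvec': array([ 2.0380745 , -2.18234082,  0.22853358]), 'tvec': array([0.27286545, 0.56003148, 1.02000764])}
pin [([222.9, 256.8, 237.2, 268.5], 0.49)]
thin_pin [([247.4, 235.0, 256.8, 247.9], 0.52)]
clevis_hole [([291.2, 216.7, 338.2, 285.2], 0.95)]
pin_block [([217.3, 231.5, 272.2, 279.7], 0.61)]
load_cell [([332.0, 169.9, 369.8, 224.3], 0.83), ([327.2, 133.7, 347.5, 161.5], 0.26)]
{'clock': 0.6, 'q': array([ 1.04449469e+00,  4.93583338e-01,  1.34551287e+00,  2.02534167e-05,
        1.30248289e+00, -9.55137657e-02]), 'joint_vel': array([ 6.51682595e-04, -8.23017266e-04, -2.83397792e-03, -8.59063232e-05,
       -6.12536576e-04, -1.25371830e-04]), 'joint_efforts': array([ 5.05479838e-04, -8.78333759e+01, -3.82144332e+01,  7.05444091e-02,
        4.40074853e-02,  2.90175683e-05]), 'ee_pos': array([0.26099098, 0.5678998 , 0.21392097]), 'tool_rot': array([-1.17827591e-05,  8.41900141e-01,  5.39633349e-01,  1.56862055e-06]), 'ft_force': array([-0.18867007,  0.68766397,  0.62458013]), 'moment': array([ 0.02429194,  0.02041112, -0.0243324 ]), 'grip_width': 0.09111500566768686}
```

```bash
python3 - <<'E'
import cv2
a=cv2.imread('pics/top0.png')[110:310,180:420]; cv2.imwrite('pics/t1.png',cv2.resize(a,(720,600),interpolation=cv2.INTER_CUBIC))
a=cv2.imread('pics/scene0.png')[160:290,170:430]; cv2.imwrite('pics/s1.png',cv2.resize(a,(780,390),interpolation=cv2.INTER_CUBIC))
E
```

```text
(no output)
```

View pics/t1.png

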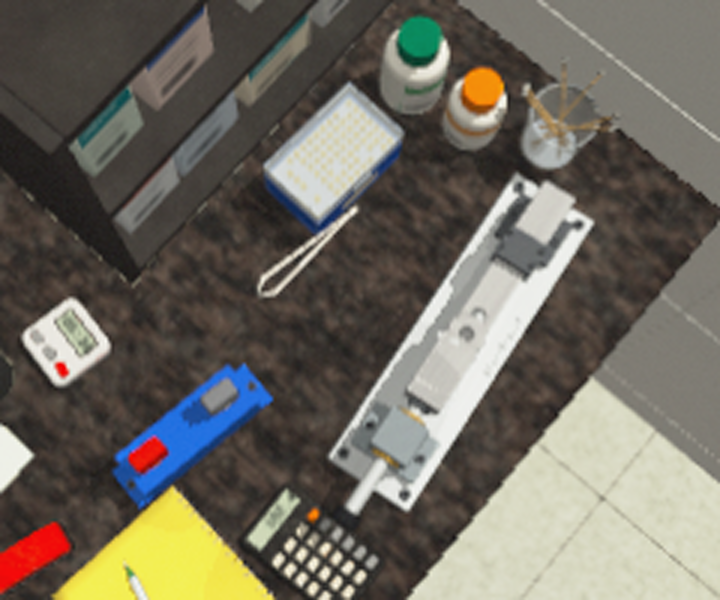

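View pics/s1.png

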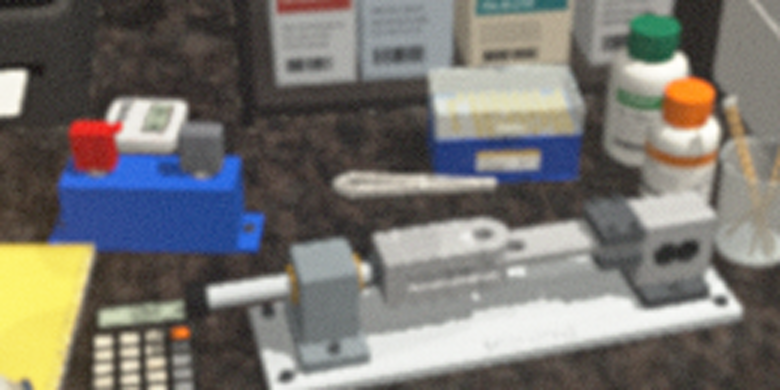

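View pics/top0.png

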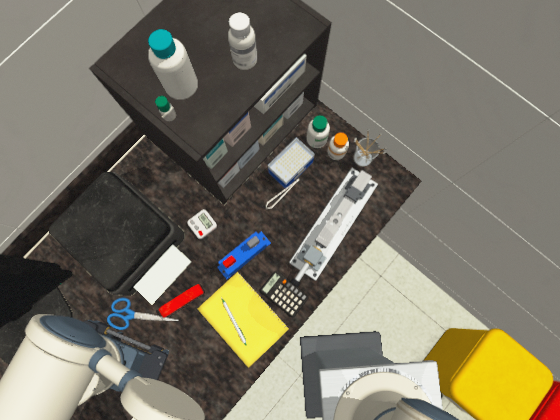

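The top crop shows the red handle at full-image (229,262), the grey one at (253,242) and the ear hole at about (336,221). The scene crop shows the ear hole at about (332,237). A dark spot just beyond the ear at (342,242) may be the tab's eye. I'll upscale more and measure.

```bash
python3 - <<'E'
from h import *
D={n:np.load(f'pics/{n}0.npy') for n in('scene','top')}
I={n:cv2.imread(f'pics/{n}0.png') for n in('scene','top')}
def cen(n,box,f):
    x0,y0,x1,y1=box; hsv=cv2.cvtColor(I[n],cv2.COLOR_BGR2HSV); m=f(hsv.astype(int)); mm=np.zeros_like(m);mm[y0:y1,x0:x1]=m[y0:y1,x0:x1]; return mm
red=lambda h:((h[...,0]<8)|(h[...,0]>172))&(h[...,1]>150)&(h[...,2]>90)
for n,b in(('top',(218,250,242,272)),('scene',(192,197,212,219))):
    m=cen(n,b,red); v,u=np.nonzero(m); P=np.array([at_d(n,a,c,D[n][c,a]) for a,c in zip(u,v) if D[n][c,a]>0])
    print(n,'red',len(u),u.mean(),v.mean(),'z',np.percentile(P[:,2],[5,50,95]).round(4)); 
    T=P[P[:,2]>np.percentile(P[:,2],90)-.006]; 
    rr=cv2.minAreaRect((T[:,:2]*1000).astype(np.float32)); print(T.mean(0).round(4),rr)
    if n=='top':
        c,w,a=cv2.minAreaRect(np.stack([u,v],1).astype(np.float32)); q=at_z('top',*c,.098); print('top pix rect',c,w,a,q)
# blue block
for n in('top','scene'):
    hsv=cv2.cvtColor(I[n],cv2.COLOR_BGR2HSV).astype(int); m=(abs(hsv[...,0]-110)<10)&(hsv[...,1]>150)
    x0,y0,x1,y1=(210,225,280,285) if n=='top' else (183,205,262,248)
    v,u=np.nonzero(m); k=(u>x0)&(u<x1)&(v>y0)&(v<y1); u,v=u[k],v[k]
    P=np.array([at_d(n,a,c,D[n][c,a]) for a,c in zip(u,v) if D[n][c,a]>0]); T=P[abs(P[:,2]-.058)<.006]
    print(n,'block top',len(T),np.median(T[:,2]),cv2.minAreaRect((T[:,:2]*1000).astype(np.float32)))
# plate
n='top'; g=[(a,c) for c in range(160,290) for a in range(285,385) if D[n][c,a]>0]
P=np.array([at_d(n,a,c,D[n][c,a]) for a,c in g]); 
T=P[(P[:,2]>.07)&(P[:,2]<.086)]; print('ear-level',len(T),np.median(T[:,2]),cv2.minAreaRect((T[:,:2]*1000).astype(np.float32)))
G=I[n].max(2); br=np.array([I[n][c,a].min()>150 for a,c in g]); T=P[br&(abs(P[:,2]-.010)<.006)]; print('plate',len(T),cv2.minAreaRect((T[:,:2]*1000).astype(np.float32)))
for p in((335.7,220.7),): print('hole top@.078',at_z('top',*p,.078))
print('hole scene@.078',at_z('scene',332.3,237.3,.078), tri('top',(335.7,220.7),'scene',(332.3,237.3)))
print('eye scene @.064',at_z('scene',341.7,241.7,.064),'top',at_z('top',180+478/3,110+315/3,.064))
print('handle base', proj('top',[0,0,0]))
a=I['top'][185:265,290:370]; b=I['scene'][215:275,285:385]
A=cv2.resize(a,(560,560),interpolation=cv2.INTER_NEAREST); cv2.imwrite('pics/t2.png',A)
cv2.imwrite('pics/s2.png',cv2.resize(b,(800,480),interpolation=cv2.INTER_NEAREST))
E
```

```text
top red 86 228.82558139534885 261.4651162790698 z [0.079  0.0974 0.1011]
[0.4497 0.3765 0.0981] ((449.8720703125, 376.5274963378906), (15.763019561767578, 30.23419761657715), 28.254405975341797)
top pix rect (228.8076934814453, 261.4615173339844) (7.2111029624938965, 11.926054000854492) 56.3099365234375 [0.44857329 0.3756305  0.098     ]
scene red 229 200.6768558951965 207.33624454148472 z [0.0137 0.086  0.0984]
[0.4488 0.3755 0.0966] ((450.5074462890625, 376.820556640625), (17.518138885498047, 30.48670196533203), 32.215816497802734)
top block top 564 0.05848409477563121 ((473.7219543457031, 344.5486755371094), (44.7966194152832, 128.98472595214844), 34.7803955078125)
scene block top 557 0.05777750266888415 ((474.6004638671875, 345.0160827636719), (48.67856979370117, 130.66598510742188), 35.67435836791992)Traceback (most recent call last):
  File "<stdin>", line 23, in <module>
  File "h.py", line 12, in at_d
    c,d=ray(n,u,v); return c+d*dep
        ~~~^^^^^^^
  File "h.py", line 6, in ray
    K,k1,R,t=cam(n); xd=np.array([(u-K[0,2])/K[0,0],(v-K[1,2])/K[1,1]]); x=xd.copy()
             ~~~^^^
  File "h.py", line 4, in cam
    p=bot.camera_params(n); R=cv2.Rodrigues(np.array(p['rvec'],float))[0]; return np.array(p['K'],float),p['k1'],R,np.array(p['tvec'],float).ravel()
ValueError: time passes only in moves, steps and waits
```

```bash
sed -i 's/^def cam(n)/import functools\n@functools.lru_cache(None)\ndef cam(n)/' h.py; python3 - <<'E'
from h import *
D={n:np.load(f'pics/{n}0.npy') for n in('scene','top')}
I={n:cv2.imread(f'pics/{n}0.png') for n in('scene','top')}
n='top'; g=[(a,c) for c in range(160,290) for a in range(285,385) if D[n][c,a]>0]
P=np.array([at_d(n,a,c,D[n][c,a]) for a,c in g]); g=np.array(g)
k=(P[:,2]>.070)&(P[:,2]<.086)&(g[:,1]<250)&(g[:,1]>200); T=P[k]; print('ear-level',len(T),np.median(T[:,2]),cv2.minAreaRect((T[:,:2]*1000).astype(np.float32)))
br=np.array([I[n][c,a].min()>150 for a,c in g]); T=P[br&(abs(P[:,2]-.010)<.006)]; print('plate',len(T),cv2.minAreaRect((T[:,:2]*1000).astype(np.float32)))
print('hole top@.078',at_z('top',335.7,220.7,.078))
print('hole scene@.078',at_z('scene',332.3,237.3,.078), tri('top',(335.7,220.7),'scene',(332.3,237.3)))
print('eye scene @.064',at_z('scene',341.7,241.7,.064),'top',at_z('top',180+478/3,110+315/3,.064))
cv2.imwrite('pics/t2.png',cv2.resize(I['top'][185:265,290:370],(560,560),interpolation=cv2.INTER_NEAREST))
cv2.imwrite('pics/s2.png',cv2.resize(I['scene'][215:275,285:385],(800,480),interpolation=cv2.INTER_NEAREST))
E
```

```text
ear-level 453 0.0781167075190885 ((529.0439453125, 96.00902557373047), (36.72334289550781, 184.11595153808594), 50.79174041748047)
plate 1523 ((573.8157958984375, 142.46136474609375), (215.36016845703125, 411.8681945800781), 52.185543060302734)
hole top@.078 [0.53966756 0.08811753 0.078     ]
hole scene@.078 [0.54360982 0.08875287 0.078     ] (array([0.53998533, 0.08766756, 0.08031337]), np.float64(0.002122967170071126))
eye scene @.064 [0.5588472  0.07531195 0.064     ] top [0.55725953 0.07457597 0.064     ]
```

View pics/t2.png

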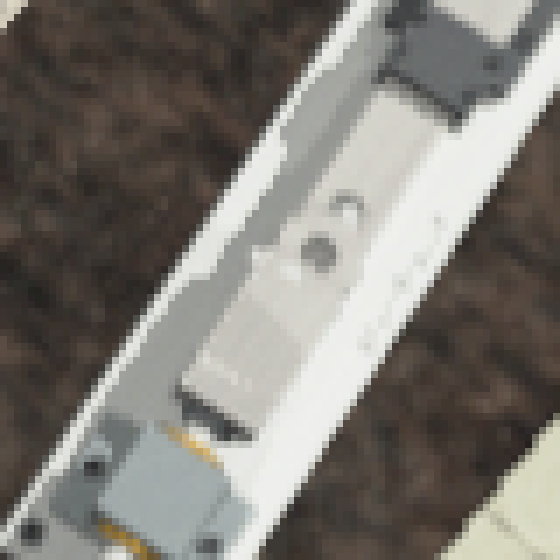

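View pics/s2.png

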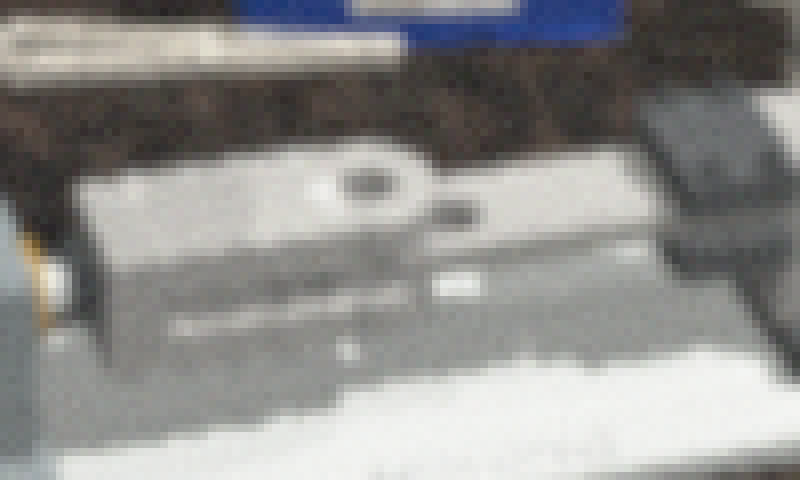

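```bash
python3 - <<'E'
from h import *
c=[at_z('top',180+u/3-.33,110+v/3-.33,.010) for u,v in((330,458),(407,510),(517,175),(593,221))]
c=np.array(c)[:,:2];print(c.round(4)); 
for a,b in((0,2),(1,3),(0,1),(2,3)): d=c[b]-c[a]; print(np.linalg.norm(d),np.degrees(np.arctan2(d[1],d[0])))
L,D=c[:2].mean(0),c[2:].mean(0); m=(L+D)/2; print('mid',m)
h=at_z('top',334.9,220.8,.078); hs=at_z('scene',330.5,237.5,.078); print(h,hs,tri('top',(334.9,220.8),'scene',(330.5,237.5)))
e=at_z('top',350/7-.5+290,207/7-.5+185,.064); es=at_z('scene',457/8-.5+285,213/8-.5+215,.064); print('eye',e,es)
for a in(-37.5,-38,-39,-39.2):
    x=np.array([np.cos(np.radians(a)),np.sin(np.radians(a))]); y=np.array([-x[1],x[0]])
    print(a,'hole vs mid',(h[:2]-m)@x,(h[:2]-m)@y,'ear rect lat',(h[:2]-[.52904,.09601])@y,(hs[:2]-[.52904,.09601])@y,'eye-hole',(e-h)[:2]@x,(es-hs)[:2]@x)
DD=np.load('pics/top0.npy')
g=[(a,c) for c in range(205,245) for a in range(305,350) if DD[c,a]>0]
P=np.array([at_d('top',a,c,DD[c,a]) for a,c in g]); T=P[abs(P[:,2]-.078)<.005][:,:2]; x=np.array([np.cos(np.radians(-38.3)),np.sin(np.radians(-38.3))]); y=np.array([-x[1],x[0]])
s=(T-h[:2])@x; l=(T-h[:2])@y
for q in range(-90,30,8):
    k=(s>q/1e3)&(s<(q+8)/1e3)
    if k.sum()>3: print(q,k.sum(),(l[k].min()*1e3).round(1),(l[k].max()*1e3).round(1))
print(s.max())
E
```

```text
[[ 0.4431  0.2174]
 [ 0.3905  0.15  ]
 [ 0.7057  0.0145]
 [ 0.6541 -0.0545]]
0.3318597667408234 -37.692597457324645
0.33358073472613525 -37.79990652230802
0.08546941757879231 -127.97837096615434
0.08610284165872056 -126.83143332920714
mid [0.54836864 0.08183366]
[0.53954392 0.09028311 0.078     ] [0.54083995 0.09123815 0.078     ] (array([0.53938179, 0.09040201, 0.07921108]), np.float64(0.00016677867571149763))
eye [0.55979869 0.07386647 0.064     ] [0.56038738 0.07649416 0.064     ]
-37.5 hole vs mid -0.012144815285510344 0.0013312511723194871 ear rect lat 0.0018509343588560719 0.0033975976438700077 eye-hole 0.026063000428794454 0.024483591989204363
-38 hole vs mid -0.012155970058770563 0.0012252183206438259 ear rect lat 0.001954008325667192 0.0035045118722828424 eye-hole 0.026068063160266643 0.02448089236683923
-39 hole vs mid -0.012175501653758131 0.0010128807838540024 ear rect lat 0.0021597020052421395 0.0037175315610581587 eye-hole 0.026072232837035067 0.02446990052546435
-39.2 hole vs mid -0.012178963090177096 0.0009703741809588984 ear rect lat 0.0022007637988138732 0.0037600016817436084 eye-hole 0.026072113747892613 0.024466807557827423
-74 29 -12.2 14.8
-66 39 -19.4 15.5
-58 39 -18.8 15.6
-50 41 -19.5 16.3
-42 41 -19.6 16.4
-34 40 -18.8 16.4
-26 39 -18.9 15.7
-18 39 -18.9 16.4
-10 29 -17.4 15.7
-2 28 -18.3 15.0
6 29 -15.3 13.5
14 4 -3.5 8.4
0.01590371300274183
```

```bash
cat > d.py <<'E'
import sys
from h import *
from scipy.spatial.transform import Rotation as R
s=bot.get_state(); w,x,y,z=s['tool_rot']; r=R.from_quat([x,y,z,w])
m=r.as_matrix(); print('t',s['clock'],'pos',s['ee_pos'].round(4),'jawdeg',np.degrees(np.arctan2(m[1,0],m[0,0])).round(2),'F',s['ft_force'].round(1),'w',round(s['grip_width'],4),'q',s['q'].round(2))
if len(sys.argv)>3: print('tool shift shares',(r.inv().apply(np.array(list(map(float,sys.argv[1:4])))-s['ee_pos'])/.2).round(4))
E
python3 - <<'E'
from h import *
D=np.load('pics/top0.npy')
for b in((332,170,370,200),(300,195,350,260),(285,180,300,285)):
    print(b,max(at_d('top',a,c,D[c,a])[2] for a in range(b[0],b[2],2) for c in range(b[1],b[3],2) if D[c,a]>0))
E
```

```text
(332, 170, 370, 200) 0.08038658930264875
(300, 195, 350, 260) 0.0831775594541655
(285, 180, 300, 285) 0.07565848453270685
```

Call:
step_arm([
  [0, 0, 0, 0.174],
  [0, 0, 0, 0.174],
  [0, 0, 0, 0.174],
  [0, 0, 0, 0],
  [0, 0, 0, 0],
], jaw=60)

```text
clock: 1.23
ee_pos: [0.261, 0.5679, 0.2139]
tool_rot: [0.0, 0.956, 0.294, 0.0]
ft_force: [-0.2, 0.0, -0.9]
grip_width: 0.0601
```

```bash
python3 d.py 0.4503 0.3768 0.14
```

```text
t 1.225 pos [0.261  0.5679 0.2139] jawdeg 34.25 F [-0.2  0.  -0.9] w 0.0601 q [ 1.04  0.49  1.35 -0.    1.3   0.45]
tool shift shares [0.2446 1.3225 0.3696]
```

Call:
step_arm([
  [0.03, 0.165, 0, 0],
  [0.03, 0.165, 0, 0],
  [0.03, 0.165, 0, 0],
  [0.03, 0.165, 0.05, 0],
  [0.03, 0.165, 0.08, 0],
  [0.03, 0.165, 0.08, 0],
  [0.03, 0.165, 0.08, 0],
  [0.034, 0.167, 0.08, 0],
  [0, 0, 0, 0],
  [0, 0, 0, 0],
])

```text
clock: 2.48
ee_pos: [0.4492, 0.3763, 0.1401]
tool_rot: [-0.0, 0.956, 0.293, 0.0]
ft_force: [0.5, 0.2, 0.2]
grip_width: 0.0598
```

```bash
python3 d.py 0.4503 0.3768 0.066; python3 - <<'E'
from h import *
im,_=bot.snapshot('scene'); u,v=map(int,proj('scene',[.45,.377,.10])); cv2.imwrite('pics/s3.png',cv2.resize(im[max(v-70,0):v+50,max(u-90,0):u+90],(720,480),interpolation=cv2.INTER_CUBIC))
E
```

```text
t 2.475 pos [0.4492 0.3763 0.1401] jawdeg 34.09 F [0.5 0.2 0.2] w 0.0598 q [0.6  0.52 1.53 0.   1.09 0.  ]
tool shift shares [0.0061 0.0011 0.3707]
```

View pics/s3.png

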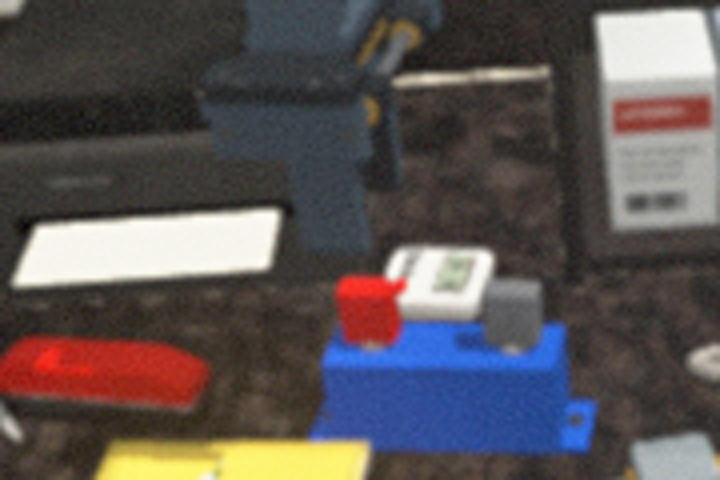

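The view shows the fingers centred over the red pin (handle at about (370,310) in the crop). I'll descend and grip.

Call:
step_arm([
  [0.006, 0, 0.1, 0],
  [0, 0, 0.12, 0],
  [0, 0, 0.1, 0],
  [0, 0, 0.05, 0],
  [0, 0, 0, 0],
])

```text
clock: 3.15
ee_pos: [0.4499, 0.377, 0.0659]
tool_rot: [0.0, 0.956, 0.293, -0.0]
ft_force: [-0.3, -0.7, 0.7]
grip_width: 0.06
```

Call:
step_arm([
  [0, 0, 0, 0],
  [0, 0, 0, 0],
  [0, 0, 0, 0],
  [0, 0, 0, 0],
  [0, 0, 0, 0],
  [0, 0, 0, 0],
], jaw=0, newtons=50)

```text
clock: 3.9
ee_pos: [0.4504, 0.3767, 0.066]
tool_rot: [-0.0, 0.956, 0.292, 0.0]
ft_force: [-0.4, -0.2, 1.9]
grip_width: 0.018
```

```bash
python3 d.py 0.4503 0.3768 0.14
```

```text
t 3.9 pos [0.4504 0.3767 0.066 ] jawdeg 34.0 F [-0.4 -0.2  1.9] w 0.018 q [ 0.59  0.62  1.59 -0.    0.93  0.  ]
tool shift shares [ 1.000e-04 -7.000e-04 -3.698e-01]
```

Call:
step_arm([
  [0, 0, -0.05, 0],
  [0, 0, -0.12, 0],
  [0, 0, -0.15, 0],
  [0, 0, -0.15, 0],
  [0, 0, -0.08, 0],
  [0, 0, 0, 0.171],
  [0, 0, 0, 0.171],
  [0, 0, 0, 0.171],
  [0, 0, 0, 0.171],
  [0, 0, 0, 0.171],
  [0, 0, 0, 0.171],
  [0, 0, 0, 0.171],
  [0, 0, 0, 0],
])

```text
clock: 5.52
ee_pos: [0.45, 0.3764, 0.1757]
tool_rot: [0.0, 0.946, -0.324, -0.0]
ft_force: [-0.4, -0.5, 0.0]
grip_width: 0.0179
```

```bash
python3 d.py 0.5393 0.0898 0.155
```

```text
t 5.525 pos [0.45   0.3764 0.1757] jawdeg -37.78 F [-0.4 -0.5  0. ] w 0.0179 q [0.59 0.48 1.49 0.   1.17 1.25]
tool shift shares [1.2308 0.8593 0.1037]
```

Call:
step_arm([
  [0.08, 0.06, 0, 0],
  [0.15, 0.1, 0, 0],
  [0.17, 0.12, 0, 0],
  [0.17, 0.12, 0, 0],
  [0.17, 0.12, 0, 0],
  [0.17, 0.12, 0, 0],
  [0.16, 0.11, 0, 0],
  [0.11, 0.07, 0.04, 0],
  [0.05, 0.04, 0.063, 0],
  [0, 0, 0, 0],
  [0, 0, 0, 0],
  [0, 0, 0, 0],
])

```text
clock: 7.02
ee_pos: [0.539, 0.0907, 0.1556]
tool_rot: [-0.0, 0.946, -0.323, 0.0]
ft_force: [-0.2, -0.6, -0.2]
grip_width: 0.0177
```

```bash
python3 d.py 0.5393 0.0898 0.155; python3 - <<'E'
from h import *
I={}
for n in('scene','top'):
    I[n],d=bot.snapshot(n); cv2.imwrite(f'pics/{n}4.png',I[n])
p=bot.get_state()['ee_pos']
for dz in(-.008,-.058): print([np.round(proj(n,p+[0,0,dz]),1) for n in('scene','top')])
u,v=330,225
a=cv2.resize(I['scene'][v-35:v+25,u-40:u+40],(800,600),interpolation=cv2.INTER_CUBIC); cv2.imwrite('pics/s4.png',a)
E
```

```text
t 7.025 pos [0.539  0.0907 0.1556] jawdeg -37.74 F [-0.2 -0.6 -0.2] w 0.0177 q [0.06 0.45 1.61 0.   1.08 0.72]
tool shift shares [0.004  0.0029 0.003 ]
[array([331.7, 208.9]), array([338.5, 215.7])]
[array([330.7, 230.1]), array([335.8, 219.6])]
```

View pics/s4.png

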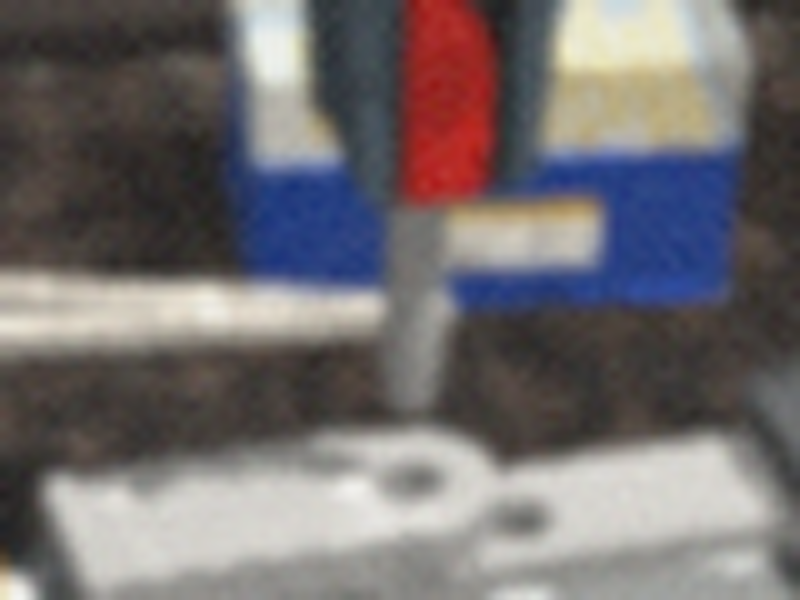

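```bash
python3 - <<'E'
from h import *
h=at_z('scene',331,237.5,.078); e=at_z('scene',341.8,241.2,.064); print(h,e)
x=np.array([np.cos(np.radians(-37.8)),np.sin(np.radians(-37.8))]); y=np.array([-x[1],x[0]])
print((e-h)[:2]@x,(e-h)[:2]@y, np.round(proj('scene',[.539,.0907,.078]),1))
c,d=ray('scene',331,237.5); print('view dir',d/np.linalg.norm(d))
print('eye lead top', at_z('top',350/7-.5+290,207/7-.5+185,.064)[:2]@x, at_z('top',334.9,220.8,.078)[:2]@x)
E
python3 d.py 0.5397 0.0905 0.136
```

```text
[0.54145367 0.0904427  0.078     ] [0.5603918  0.07607317 0.064     ]
0.023771242388649753 0.0002531543849786065 [330.2 238. ]
view dir [ 0.67853879  0.43192326 -0.5941611 ]
eye lead top 0.39705445709579107 0.3709881808242454
t 7.125 pos [0.5391 0.0906 0.1556] jawdeg -37.76 F [-0.8 -0.3 -0.3] w 0.0177 q [0.06 0.45 1.61 0.   1.08 0.72]
tool shift shares [ 0.0025 -0.0015  0.098 ]
```

Call:
step_arm([
  [0.0075, -0.001, 0.04, 0],
  [0, 0, 0.04, 0],
  [0, 0, 0.02, 0],
  [0, 0, 0.01, 0],
  [0, 0, 0, 0],
])

```text
clock: 7.75
ee_pos: [0.5404, 0.0892, 0.1332]
tool_rot: [0.0, 0.946, -0.324, -0.0]
ft_force: [-0.2, 0.0, -0.5]
grip_width: 0.0175
```

```bash
python3 d.py 0.5403 0.0900 0.130
```

```text
t 7.75 pos [0.5404 0.0892 0.1332] jawdeg -37.83 F [-0.2  0.  -0.5] w 0.0175 q [ 0.05  0.48  1.63 -0.    1.03  0.71]
tool shift shares [-0.0031 -0.003   0.0161]
```

Call:
step_arm([
  [0, 0, 0.01, 0],
  [0, 0, 0.01, 0],
  [0, 0, 0, 0],
])

```text
clock: 8.12
ee_pos: [0.5404, 0.0892, 0.1292]
tool_rot: [0.0, 0.946, -0.324, -0.0]
ft_force: [-1.1, -0.6, -0.8]
grip_width: 0.0181
```

Call:
step_arm([
  [0, 0, 0.01, 0],
  [0, 0, 0.01, 0],
  [0, 0, 0, 0],
])

```text
clock: 8.5
ee_pos: [0.5402, 0.0892, 0.1251]
tool_rot: [0.0, 0.946, -0.324, -0.0]
ft_force: [-0.3, 1.0, -0.0]
grip_width: 0.0176
```

In the hole without contact. I'll slide the clevis along the pull axis.

Call:
step_arm([
  [0.01, 0, 0, 0],
  [0.01, 0, 0, 0],
  [0.01, 0, 0, 0],
  [0.01, 0, 0, 0],
  [0, 0, 0, 0],
])

```text
clock: 9.12
ee_pos: [0.547, 0.0841, 0.1253]
tool_rot: [0.0, 0.946, -0.324, 0.0]
ft_force: [-1.1, 0.9, -0.4]
grip_width: 0.0177
```

Call:
step_arm([
  [0.01, 0, 0, 0],
  [0.01, 0, 0, 0],
  [0.01, 0, 0, 0],
  [0.01, 0, 0, 0],
  [0.01, 0, 0, 0],
  [0, 0, 0, 0],
  [0, 0, 0, 0],
])

```text
clock: 10.0
ee_pos: [0.5549, 0.078, 0.1254]
tool_rot: [0.0, 0.946, -0.324, 0.0]
ft_force: [-0.8, 0.1, -0.6]
grip_width: 0.0178
```

```bash
python3 d.py 0.5402 0.0892 0.125; python3 - <<'E'
from h import *
I,d=bot.snapshot('scene'); u,v=335,225
cv2.imwrite('pics/s5.png',cv2.resize(I[v-35:v+25,u-40:u+40],(800,600),interpolation=cv2.INTER_CUBIC))
E
```

```text
t 10.0 pos [0.5549 0.078  0.1254] jawdeg -37.82 F [-0.8  0.1 -0.6] w 0.0178 q [ 0.03  0.51  1.61 -0.    1.02  0.69]
tool shift shares [-0.0923  0.0009  0.0019]
```

View pics/s5.png

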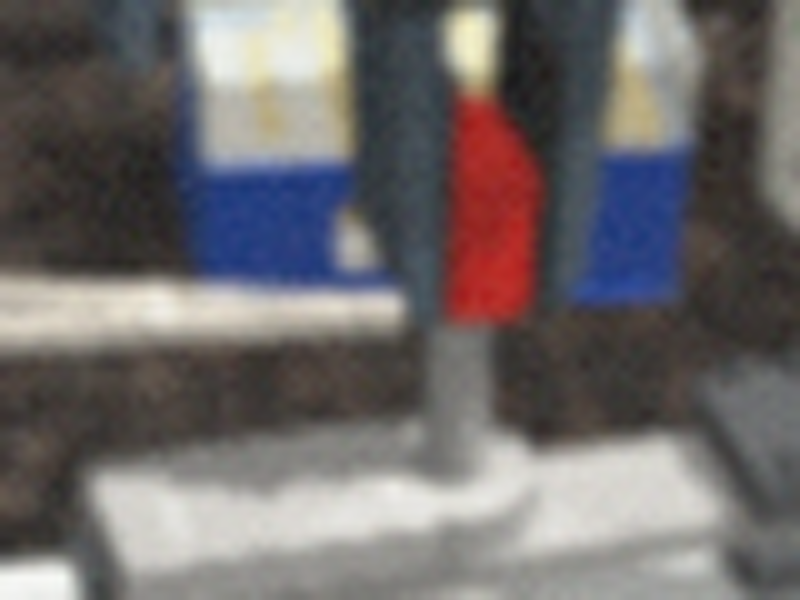

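The picture shows the nose in the ear hole and the clevis moved with it. The eye should be about 6 mm further, so I'll slide 4 mm and probe gently.

Call:
step_arm([
  [0.01, 0, 0, 0],
  [0.01, 0, 0, 0],
  [0, 0, 0, 0],
  [0, 0, 0.006, 0],
  [0, 0, 0.006, 0],
  [0, 0, 0.006, 0],
  [0, 0, 0.004, 0],
  [0, 0, 0, 0],
])

```text
clock: 11.05
ee_pos: [0.5577, 0.0757, 0.1208]
tool_rot: [0.0, 0.946, -0.324, -0.0]
ft_force: [-1.7, 1.2, -1.8]
grip_width: 0.0177
```

Call:
step_arm([
  [0, 0, 0.005, 0],
  [0, 0, 0.005, 0],
  [0, 0, 0, 0],
])

```text
clock: 11.42
ee_pos: [0.5578, 0.0756, 0.1188]
tool_rot: [0.0, 0.946, -0.324, -0.0]
ft_force: [-1.6, 1.4, -1.2]
grip_width: 0.0179
```

Call:
step_arm([
  [0, 0, 0.006, 0],
  [0, 0, 0.006, 0],
  [0, 0, 0, 0],
])

```text
clock: 11.8
ee_pos: [0.5578, 0.0757, 0.1164]
tool_rot: [0.0, 0.946, -0.324, -0.0]
ft_force: [-2.3, 0.8, -1.2]
grip_width: 0.0176
```

Call:
step_arm([
  [0, 0, 0.006, 0],
  [0, 0, 0.006, 0],
  [0, 0, 0, 0],
])

```text
clock: 12.18
ee_pos: [0.5578, 0.0757, 0.114]
tool_rot: [0.0, 0.946, -0.324, -0.0]
ft_force: [-1.2, 0.8, -1.3]
grip_width: 0.018
```

Call:
step_arm([
  [0, 0, 0.006, 0],
  [0, 0, 0.006, 0],
  [0, 0, 0, 0],
])

```text
clock: 12.55
ee_pos: [0.5578, 0.0757, 0.1116]
tool_rot: [0.0, 0.946, -0.324, -0.0]
ft_force: [-1.6, 1.1, -1.3]
grip_width: 0.0177
```

Call:
step_arm([
  [0, 0, 0.006, 0],
  [0, 0, 0.006, 0],
  [0, 0, 0, 0],
])

```text
clock: 12.92
ee_pos: [0.5578, 0.0757, 0.1092]
tool_rot: [0.0, 0.946, -0.324, -0.0]
ft_force: [-0.8, 2.5, -2.4]
grip_width: 0.0174
```

Call:
step_arm([
  [0, 0, 0.006, 0],
  [0, 0, 0.006, 0],
  [0, 0, 0.006, 0],
  [0, 0, 0, 0],
])

```text
clock: 13.42
ee_pos: [0.5578, 0.0756, 0.1056]
tool_rot: [0.0, 0.946, -0.324, -0.0]
ft_force: [-1.0, 0.7, -0.8]
grip_width: 0.0177
```

Call:
step_arm([
  [0, 0, 0.006, 0],
  [0, 0, 0.006, 0],
  [0, 0, 0.006, 0],
  [0, 0, 0, 0],
])

```text
clock: 13.92
ee_pos: [0.5578, 0.0757, 0.102]
tool_rot: [0.0, 0.946, -0.324, -0.0]
ft_force: [-0.8, 1.6, -0.7]
grip_width: 0.0178
```

Call:
step_arm([
  [0, 0, 0.006, 0],
  [0, 0, 0.006, 0],
  [0, 0, 0.006, 0],
  [0, 0, 0, 0],
])

```text
clock: 14.42
ee_pos: [0.5578, 0.0757, 0.0984]
tool_rot: [0.0, 0.946, -0.324, -0.0]
ft_force: [-1.3, 1.6, -1.9]
grip_width: 0.0179
```

Call:
step_arm([
  [0, 0, 0.007, 0],
  [0, 0, 0.007, 0],
  [0, 0, 0.007, 0],
  [0, 0, 0.007, 0],
  [0, 0, 0, 0],
])

```text
clock: 15.05
ee_pos: [0.5578, 0.0756, 0.0928]
tool_rot: [0.0, 0.946, -0.324, -0.0]
ft_force: [-1.2, 0.5, -1.5]
grip_width: 0.0178
```

Call:
step_arm([
  [0, 0, 0.007, 0],
  [0, 0, 0.007, 0],
  [0, 0, 0.007, 0],
  [0, 0, 0, 0],
])

```text
clock: 15.55
ee_pos: [0.5578, 0.0757, 0.0886]
tool_rot: [0.0, 0.946, -0.324, -0.0]
ft_force: [-1.3, 0.9, -1.2]
grip_width: 0.0177
```

Call:
step_arm([
  [0, 0, 0.004, 0],
  [0, 0, 0.004, 0],
  [0, 0, 0, 0],
])

```text
clock: 15.92
ee_pos: [0.5578, 0.0757, 0.087]
tool_rot: [0.0, 0.946, -0.324, -0.0]
ft_force: [-2.2, 2.2, -1.3]
grip_width: 0.0175
```

Call:
step_arm([
  [0, 0, 0.003, 0],
  [0, 0, 0.002, 0],
  [0, 0, 0, 0],
])

```text
clock: 16.3
ee_pos: [0.5578, 0.0757, 0.0861]
tool_rot: [0.0, 0.946, -0.324, -0.0]
ft_force: [-1.4, 2.0, 0.1]
grip_width: 0.0181
```

Call:
step_arm([
  [0, 0, 0.003, 0],
  [0, 0, 0, 0],
])

```text
clock: 16.55
ee_pos: [0.5581, 0.0755, 0.086]
tool_rot: [-0.0, 0.946, -0.324, 0.0]
ft_force: [-2.6, 0.0, 7.3]
grip_width: 0.0179
```

The collar is seated: motion stopped at 0.086 with 7 N. Now I release and rise.

Call:
step_arm([
  [0, 0, 0, 0],
  [0, 0, 0, 0],
  [0, 0, 0, 0],
  [0, 0, 0, 0],
], jaw=50)

```text
clock: 17.05
ee_pos: [0.5579, 0.0756, 0.0855]
tool_rot: [-0.0, 0.946, -0.324, 0.0]
ft_force: [0.0, -1.2, 0.5]
grip_width: 0.0496
```

Call:
step_arm([
  [0, 0, -0.03, 0],
  [0, 0, -0.1, 0],
  [0, 0, -0.15, 0],
  [0, 0, -0.15, 0],
  [0, 0, -0.15, 0],
  [0, 0, -0.1, 0],
  [0, 0, 0, 0],
  [0, 0, 0, 0],
])

```text
clock: 18.05
ee_pos: [0.5574, 0.0757, 0.2209]
tool_rot: [0.0, 0.946, -0.324, -0.0]
ft_force: [0.4, 0.3, -0.2]
grip_width: 0.0501
```

```bash
python3 d.py; python3 - <<'E'
from h import *
I,d=bot.snapshot('scene'); u,v=335,225
p=[.558,.0756]; print([np.round(proj('scene',p+[z]),1) for z in(.078,.118)])
hsv=cv2.cvtColor(I,cv2.COLOR_BGR2HSV).astype(int); m=((hsv[...,0]<8)|(hsv[...,0]>172))&(hsv[...,1]>150)&(hsv[...,2]>90)
vv,uu=np.nonzero(m[195:260,300:380]); uu+=300; vv+=195
P=np.array([at_d('scene',a,b,d[b,a]) for a,b in zip(uu,vv)]); print('red z',np.percentile(P[:,2],[2,50,98]),'u,v',uu.mean(),vv.min(),vv.max())
cv2.imwrite('pics/s6.png',cv2.resize(I[v-30:v+30,u-40:u+40],(800,600),interpolation=cv2.INTER_CUBIC))
E
```

```text
t 18.05 pos [0.5574 0.0757 0.2209] jawdeg -37.82 F [ 0.4  0.3 -0.2] w 0.0501 q [ 0.03  0.4   1.49 -0.    1.25  0.69]
[array([341.7, 236.3]), array([342.8, 219.9])]
red z [0.02363106 0.10977532 0.11896108] u,v 342.6775700934579 217 237
```

View pics/s6.png

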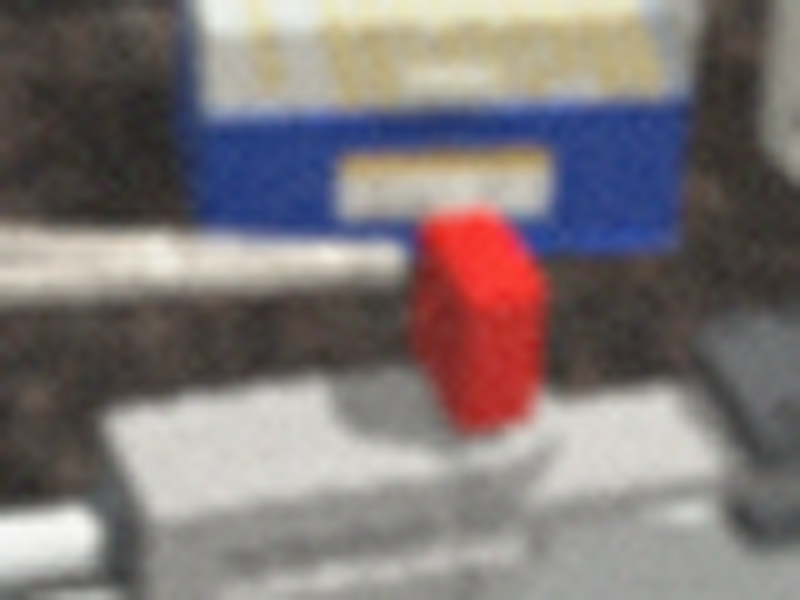

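The pin stands upright, fully home in the clevis. The handle top is at z ≈ 0.118 m, as expected.

```bash
python3 -c "
from workcell import bot
print(bot.finish_job())"
```

```text
the job is handed in; nothing more can be done
None
```

The pull tester is coupled and I handed the job in at about 18 s of the 64 s allowed. No verdict was reported.

- **What I did:** I took the red pin out of the block and entered its nose in the upper ear without contact. I then slid the clevis about 22 mm along the pull axis. I aimed for where the pictures showed the tab's eye, stopped 2 mm short of that estimate and probed gently. The nose entered the eye on the first probe.
- **Force on the way down:** The forces reported after each short step stayed within about 3 N per axis until the collar met the ear. There the pin stopped where expected, with about 7 N pushing back. I then let go and lifted the gripper clear.
- **Last checks:** The gripper is about 100 mm above the handle and the force reading is near zero. The final picture shows the pin upright in the clevis. Its handle top measures about 118–119 mm above the worktop, against 118 mm for a fully seated pin.
- **Not checked:** I took no final measurement of the grey pin and the bystanders, but I felt no contact with them.
- **Disagreement:** The two cameras differed by about 2 mm on where the hole and the eye were. The fit tolerated that.

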